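# Weigh the lopsided tray of brass on the spring balance

### The arm

A 7-joint arm with a two-finger parallel gripper is mounted at the origin on the work surface. World frame = base frame: x ahead of the robot, y to its left, z up, the work surface at z = 0. Lengths are in m, angles in rad, forces in N, time in s.
With the tool pointing down it reaches from about 0.425 to 0.975 m from the base axis. Payload 16.7 kg.
Tool frame: the origin (TCP) lies on the front face of the gripper's body, between the roots of the fingers; the fingertips stand 73 mm ahead of it and the grasp point (between the pads) lies 54 mm ahead of it; z points along the fingers, y is the line along which they close (so a half turn about z gives the same grasp; the last joint's range is limited). The gripper opens to 85 mm and grips with 20 to 120 N. Pads are 22 mm wide; open, the fingers measure 114 mm over their backs; the gripper's body (76 mm by 85 mm) begins 54 mm behind the grasp point. The pads swing forward as they close: fully open they stand 13 mm farther back than shut.
Start: joints at [1.107, 0.426, 0.074, 1.606, -0.034, 1.111, -0.067], TCP at [0.209, -0.642, 0.304] pointing down, gripper open.
Joint ranges: [-2.85, 2.85], [-0.5, 2.14], [-1.23, 1.37], [0.21, 2.46], [-1.02, 4.16], [0.16, 2.05], [-2.73, 2.73]. Speed limits (rad/s): [1.89, 1.89, 2.39, 2.39, 3.01, 3.01, 3.01].

### API

Orientations are given as a rotation vector (axis times angle).
In Python, from cell import readout, grab_frame, arm, finder gives the robot as it stands. The module is installed in compiled form; this text tells all that it offers.
- The arm moves only by the tool drive_tool, never from a script. Its argument "increments" is a list of rows, each a list of 7 numbers: the shift along the tool's x, y, z as a fraction of full scale, then the turn, a rotation vector about the tool's x, y, z as a fraction of full scale, then the opening in per cent of the stroke, from 0 (shut) to 100 (fully open). A call has 1 to 10 rows; each row is the pose to reach, as a shift and turn from the pose commanded when the call began, along the tool's axes at that moment; what a row does not reach only later rows make up. Full scale, the value 1, is 25 cm for a shift and 90 degrees for a turn. A row lasts 1/12 s, in which the tool goes at most 41.7 mm and 7.16 degrees, less where a joint would pass 70% of its speed; a pose out of reach is approached as far as the arm can. A call with a number of a shift or a turn outside -1 to 1 is refused whole. A call with a gripper value outside its range is refused whole. The fingers move at their own pace and stop on an object; "newtons" is the grip in N (left out, the last holds). Time passes only in rows, so rows that repeat a pose let the fingers close. It gives the time, the measured TCP pose, the force, the opening and the grip force at its end, in the units of the state.
- readout.sense(): the state, without advancing time (a new reading comes with each control period).
- grab_frame(name): name is "scene" or "side" or "wrist"; returns a dict with "frame" (400x640x3 uint8, red, green, blue), "intrinsics" (3x3 intrinsics, pixels), "extrinsics" (4x4, takes a point from camera to world coordinates). Camera axes: x right, y down, z forward; pixel columns grow to the right and rows downward; lengths in m; the calibration is good to about 2 mm. A picture is of the moment at which its call begins. There is no depth.
- arm.finish_job(): hands the job in; it is judged then, once.
Trained networks look in the newest picture that a camera, given by its name, has taken for a name from the list of things; names that differ only in an ending like _2 or _b are one class to them, and where a whole thing is asked for, a point or a joint stands for the part that bears it (a point fixed in the world has none). Each returns a list of dicts, best first, with "confidence" (0 to 1); they miss things now and then, are a little off and sometimes report something else, mostly with a low value. They report only what shows in the picture. A call takes as long as a camera call. They do not tell look-alikes from the thing itself.
- finder.recognise(camera, label): "point" ([row, column] in pixels, amid what is visible of it).
- finder.silhouettes(camera, label): "region" (400x640 bool, what is visible of it) and "point" ([row, column] in pixels, amid what is visible of it).
The state is a dict: "time_s": time; "qpos": joint angles; "joint_vel": joint speeds; "effort": joint torques, N m; "ee_pos": TCP position; "eef_rot": TCP orientation; "ft_force": force on the tool from outside, world axes, zero at the start; "torque": the same for the moment, N m; "width": finger opening in m; "gripper_force": force on a finger pad.
Only numpy, scipy, OpenCV 4.12 (cv2) and the standard library are available. Lean on these libraries where they do the work, as an engineer would, in place of code of your own. Each camera call takes 0.05 s, during which the arm holds its last target. There are 200 camera calls.

### The job

Pick up the steel-handled tray of brass by the tab on top, thread its eye onto the hook of the spring balance behind the upturned end, and lower it slowly until the balance carries its whole weight. The brass lies at one end, so before letting go lean the tray to the angle at which it hangs by itself, then release it so gently that neither the hook bounces nor the tray swings. Leave it hanging at rest clear of the bench and do not disturb the other things.

Things in the scene. Friction and masses are not known exactly. Their poses are not given: they have to be found in the camera images.
- tray_grip (a point): Grip point on the loose tray: on a flat steel tab (8 mm thick along the tray's x, 26 mm wide along y, 56 mm tall) on the peak of its bail; grip it across the 8 mm. 158 mm above the tray's underside, 15 mm below the tab's top, 50 mm straight above tray_eye. Axes are the tray's: z up, y along its length to the end with the brass, x square to the flat bail.
- tray_eye (a point): Where the centre of the hook's bar sits in the tray's eye when it hangs: 108 mm above the underside, 4.5 mm below the inner peak of the bail. The bail is 8 mm flat bar in the tray's yz plane, x = 0: legs from the short ends up to y = -33 and 33 mm at height 100 mm, then a low roof (27 degrees) to the peak at y = 0. The eye is all the space beneath. Axes as tray_grip.
- tray: Open aluminium tray 76 (x) by 150 (y) by 26 mm high, brass bars fixed in its +y end; origin centre of underside, axes as tray_grip. Weight unknown (well under 1 kg). Hung by its eye it leans about its x axis, brass end lower by an angle that depends on the unknown weight of the brass (bars may be solid or hollow); leaning it 0.1 rad shifts the moment about the bar by roughly 0.0085 m x its weight.
- hook_seat (a point): Centre line of the hook's bar at the middle of its seat; moves with the hook; 275 mm above the bench when unloaded. The bar is 8 mm thick, level, and points along -x of this frame, ending in an upturned end 31 mm ahead (-x) of this point whose top is 14 mm above the bar's centre line. A 16 mm collar 27 mm behind (+x) ends the seat. z up.
- balance: Fixed spring balance: foot plate 160 mm wide and 16 mm high, and a column 30 by 36 mm, 326 mm tall, which stands 163 to 193 mm behind (+x) the seat. Origin under the column's near side on the bench, 148 mm behind the seat; its -x axis points along the hook's bar.
- hook (a joint): How far the hook has sunk, m: 0 unloaded, end stop at 0.135. It sinks straight down against a spring of 75 N/m, lightly damped, so it bounces if let go out of balance.
- glue: Bystander: closed glue jar, 56 mm across, 110 mm tall; origin at its underside
- basket: Bystander: small woven cane box, about 95 x 115 x 135 mm; origin at its underside
- cup: Bystander: white cup, 70 mm across, 80 mm tall; origin at its underside
- mallet: Bystander: wooden mallet lying down, 220 mm long, 44 mm high; origin under the middle of its head
Mind the look-alikes: they are no part of the job. Of the things like the tray, leave any that is green; of the rest the larger one is meant.

How it is judged:
By the outcome, as a careful person would: the job done as asked, in the order asked, and still so for the second after the job is handed in, with the robot touching nothing.
It also fails if it takes over 72 s, if anything falls off the work surface, if the arm or the gripper's body presses on something with over 40 N, if the wrist force passes 120 N, or if a joint passes its speed limit or range.

## Working session

There is one attempt and no reset: what is moved stays moved. The work goes in short steps, Python scripts to look and compute and a tool call to move; the robot and the scene stay as the last step left them, time stands still between calls to the robot, and variables do not carry over. Pictures are saved under pics/ and viewed, at most 12 in all, crops included, and the job is handed in when it is done.

Besides the shell and the picture viewer there is one more tool, called after "Call:" as name(argument=value, ...) on one line, values as JSON. drive_tool: Moves the arm, as the interface text tells. Its arguments: {"type":"object","properties":{"increments":{"type":"array"},"newtons":{"type":"number"}},"required":["increments"]}

```bash
mkdir -p pics; cat > h.py <<'E'
import numpy as np, cv2
from scipy.spatial.transform import Rotation as R
from cell import readout, grab_frame, arm, finder
def ray(f,rc):
    K=np.array(f["intrinsics"]);T=np.array(f["extrinsics"])
    d=T[:3,:3]@np.linalg.solve(K,[rc[1],rc[0],1]); return T[:3,3],d
def onz(f,rc,z):
    o,d=ray(f,rc); return o+d*(z-o[2])/d[2]
def tri(rs):
    A=0;b=0
    for o,d in rs:
        d=d/np.linalg.norm(d);P=np.eye(3)-np.outer(d,d);A=A+P;b=b+P@o
    return np.linalg.solve(A,b)
def proj(f,p):
    K=np.array(f["intrinsics"]);T=np.array(f["extrinsics"])
    c=T[:3,:3].T@(np.asarray(p)-T[:3,3]); q=K@c; return q[:2]/q[2]
def save(f,n,crop=None,s=1):
    a=f["frame"][:,:,::-1]
    if crop: a=a[crop[0]:crop[1],crop[2]:crop[3]]
    cv2.imwrite(n,cv2.resize(a,None,fx=s,fy=s,interpolation=cv2.INTER_CUBIC))
E
python3 - <<'E'
from h import *
F={}
np.set_printoptions(precision=4,suppress=True)
for c in("scene","side"):
    f=grab_frame(c);F[c]=f;save(f,f"pics/{c}0.png",None,1.25)
    np.savez(f"{c}0.npz",**f)
    print(c,np.array(f["intrinsics"]).tolist(),np.array(f["extrinsics"]))
    for n in("tray","tray_grip","tray_eye","hook_seat","balance","glue","basket","cup","mallet"):
        print(n,[(np.round(d["point"],1).tolist(),round(d["confidence"],2)) for d in finder.recognise(c,n)])
s=readout.sense();print(s["ee_pos"],s["eef_rot"],s["time_s"],s["ft_force"])
E
```

```text
scene [[411.5520286073364, 0.0, 326.25059369185095], [0.0, 411.5520286073364, 198.9793030244638], [0.0, 0.0, 1.0]] [[-0.7038  0.61   -0.3642  1.0014]
 [ 0.7104  0.6088 -0.3532  0.3751]
 [ 0.0062 -0.5073 -0.8618  1.1191]
 [ 0.      0.      0.      1.    ]]
tray [([224.0, 314.5], 0.84), ([126.8, 240.9], 0.67), ([164.4, 309.8], 0.63)]
tray_grip [([224.4, 311.0], 0.8), ([124.5, 243.4], 0.78), ([163.4, 307.0], 0.63), ([172.7, 238.9], 0.35)]
tray_eye [([126.3, 241.7], 0.92), ([223.8, 310.4], 0.91), ([163.2, 309.5], 0.66), ([175.2, 239.1], 0.47)]
hook_seat [([239.4, 377.1], 0.74), ([161.2, 309.1], 0.53)]
balance [([298.1, 358.3], 0.6)]
glue [([195.8, 278.6], 0.83)]
basket [([174.1, 239.2], 0.73), ([243.2, 377.7], 0.54)]
cup [([227.9, 258.9], 0.94)]
mallet [([334.8, 430.8], 0.89)]
side [[426.92886799361247, 0.0, 328.7031241938894], [0.0, 426.92886799361247, 196.96123437772147], [0.0, 0.0, 1.0]] [[-0.7495 -0.3324  0.5726 -0.0883]
 [-0.6616  0.4069 -0.6298  0.7549]
 [-0.0236 -0.8509 -0.5249  0.8168]
 [ 0.      0.      0.      1.    ]]
tray [([185.6, 432.8], 0.94), ([228.9, 399.5], 0.91), ([232.8, 331.4], 0.59)]
tray_grip [([234.7, 329.3], 0.97), ([189.3, 431.6], 0.92), ([229.3, 400.0], 0.76)]
tray_eye [([186.9, 429.3], 0.94), ([231.4, 332.3], 0.9), ([229.1, 396.2], 0.57)]
hook_seat [([192.8, 257.5], 0.61)]
balance [([246.2, 244.8], 0.69)]
glue [([202.7, 353.7], 0.83)]
basket [([180.5, 376.0], 0.98)]
cup [([202.1, 317.0], 0.74)]
mallet [([315.2, 208.7], 0.94)]
[ 0.209  -0.6418  0.3039] [-3.1027 -0.4924  0.    ] 1.0 [ 0.7699 -0.121   1.0831]
```

View pics/scene0.png

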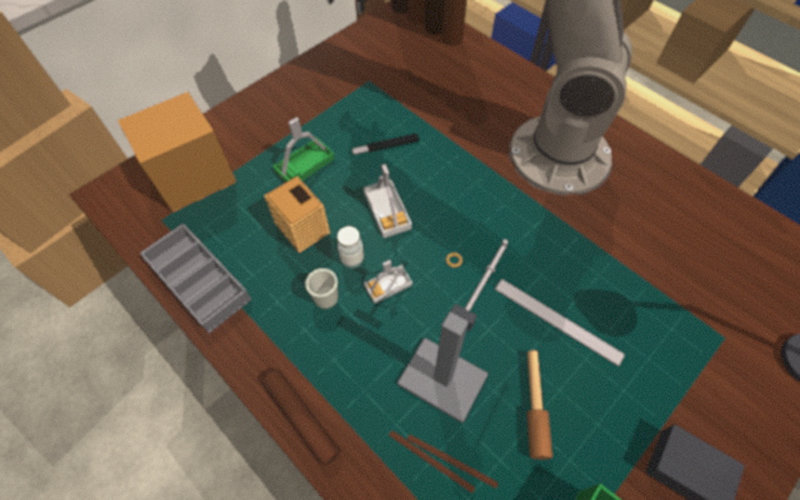

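View pics/side0.png

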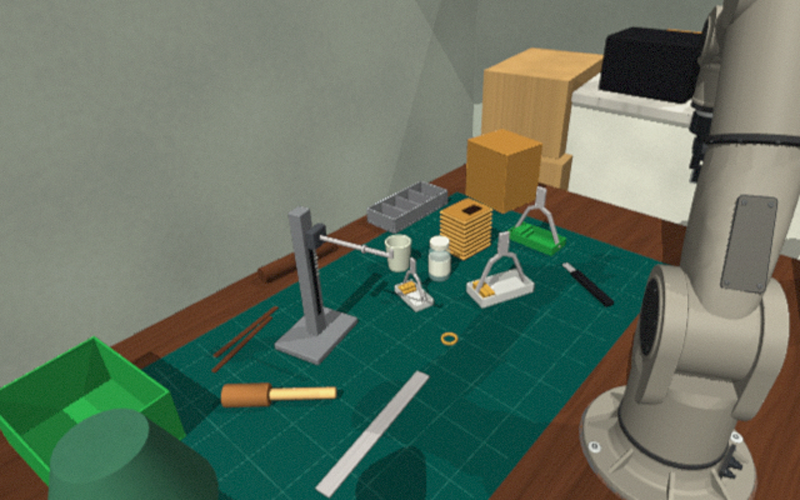

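The target is the larger white tray (scene native ≈(164,309), side ≈(229,400)). The small one (224,312) and the green one are decoys. The hook's bar runs from the column top to (193,404) in scene and (204,313) in side. Next I'll zoom in on these.

```bash
python3 - <<'E'
from h import *
L=lambda c:np.load(c+"0.npz")["frame"][:,:,::-1]
a,b=L("scene"),L("side")
def cr(im,r,c,h,w,s,t):
    o=cv2.resize(im[r:r+h,c:c+w],None,fx=s,fy=s,interpolation=cv2.INTER_CUBIC)
    for k in range(0,w,10): cv2.putText(o,str(c+k),(k*s,8),0,.3,(0,255,255),1);cv2.line(o,(k*s,9),(k*s,14),(0,255,255),1)
    for k in range(0,h,10): cv2.putText(o,str(r+k),(0,k*s+3),0,.3,(0,255,255),1)
    return cv2.resize(cv2.copyMakeBorder(o,0,0,0,0,0),(o.shape[1],o.shape[0]))
A=cr(a,128,280,75,80,5,0);B=cr(b,180,360,75,80,5,0);C=cr(a,185,340,75,80,3,0)
C=cr(a,188,335,75,80,5,0)[:225];C=cr(a,188,345,45,80,5,0);D=cr(b,175,245,45,80,5,0)
cv2.imwrite("pics/m.png",np.vstack([np.hstack([A,B]),np.hstack([C,D])]))
E
```

```text
(no output)
```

View pics/m.png

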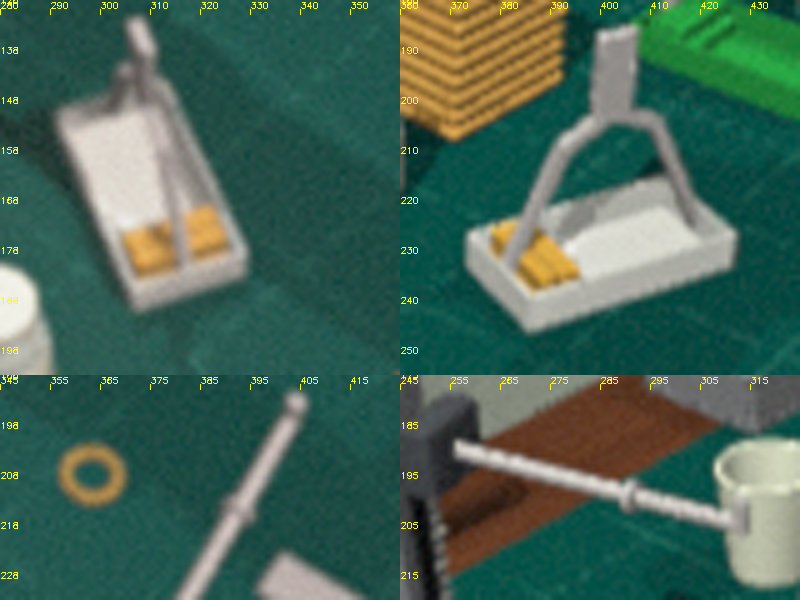

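```bash
cat > fit.py <<'E'
from h import *
from scipy.optimize import least_squares
np.set_printoptions(precision=4,suppress=True)
S,D=dict(np.load("scene0.npz")),dict(np.load("side0.npz"))
h,z=.026,0
obs=[(S,[.038,.075,h],(307,186)),(S,[-.038,.075,h],(329.4,177.6)),(S,[.038,-.075,h],(291.4,151.4)),
(S,[.038,.075,0],(307.4,190.4)),(S,[-.038,.075,0],(329.4,182)),(S,[0,0,.173],(306.5,131.6)),
(D,[.038,.075,h],(373.6,226.4)),(D,[-.038,.075,h],(385.6,238.6)),(D,[-.038,.075,0],(386.4,246)),(D,[-.038,-.075,h],(427.4,227)),
(D,[-.038,-.075,0],(427.4,233)),(D,[.038,-.075,h],(415,215.6)),(D,[0,0,.173],(403.4,185.7))]
def res(p):
    Rz=R.from_euler('z',p[2]).as_matrix()
    return np.concatenate([proj(f,Rz@np.array(m)+[p[0],p[1],0])-np.array(u) for f,m,u in obs])
best=min((least_squares(res,[.4,-.2,y0]) for y0 in np.arange(-3,3,1)),key=lambda r:r.cost)
print("tray",best.x,np.degrees(best.x[2]));print(best.fun.reshape(-1,2))
c=tri([ray(S,(214.6,392.6)),ray(D,(198.8,290.8))]);t=tri([ray(S,(192.5,403.7)),ray(D,(203.5,312.2))])
print("collar",c,"tip",t,"len",np.linalg.norm((t-c)[:2]))
# hook fit: seat xy + yaw, z known
ob=[(S,[.027,0,.275],(392.6,214.6)),(D,[.027,0,.275],(290.8,198.8)),(S,[-.031,0,.279],(404.0,192.2)),(D,[-.031,0,.279],(312.6,203))]
def rh(p):
    Rz=R.from_euler('z',p[2]).as_matrix()
    return np.concatenate([proj(f,Rz@np.array(m)+[p[0],p[1],0])-np.array(u) for f,m,u in ob])
a=np.arctan2(*(c-t)[1::-1]);r=least_squares(rh,[t[0],t[1],a]);print("seat",r.x,np.degrees(r.x[2]));print(r.fun.reshape(-1,2))
for n,(u,v) in {"glue":((195.8,278.6),(202.7,353.7)),"cup":((227.9,258.9),(202.1,317)),"basket":((174.1,239.2),(180.5,376)),"mallet":((334.8,430.8),(315.2,208.7)),"small":((224,312),(232.8,331.4))}.items():
    print(n,tri([ray(S,u),ray(D,v)]))
E
python3 fit.py
```

```text
tray [ 0.4818 -0.2054 -0.4172] -23.90300832102523
[[-0.3263 -0.9503]
 [-0.2441  0.1671]
 [-0.1979 -1.9968]
 [-0.4437 -0.9891]
 [-0.3432  0.2037]
 [ 1.8672  2.5774]
 [ 0.242  -0.1442]
 [ 0.795   0.7798]
 [-0.4074  0.1756]
 [ 0.1168 -0.5703]
 [-0.6841  0.0974]
 [-1.3104 -1.2647]
 [ 0.4063  0.3549]]
collar [0.5666 0.1693 0.2762] tip [0.5067 0.1536 0.2815] len 0.061896659899886276
seat [0.5382 0.1612 0.2806] 16.075091062145695
[[ 0.491  -0.2813]
 [ 1.1798  0.4962]
 [-0.7752  2.5727]
 [ 0.7605  0.0052]]
glue [ 0.646  -0.1697  0.0633]
cup [ 0.7592 -0.1264  0.0486]
basket [ 0.6748 -0.3223  0.0635]
mallet [0.6378 0.4059 0.0245]
small [ 0.6299 -0.0432  0.0234]
```

```bash
cat >> h.py <<'E'
np.set_printoptions(precision=4,suppress=True)
def down(yaw_y,lean=0):
    """tool z down, tool y at world yaw; lean = turn about horizontal axis y-tool (right-handed)"""
    y=np.array([np.cos(yaw_y),np.sin(yaw_y),0]);z=np.array([0,0,-1.]);x=np.cross(y,z)
    return R.from_rotvec(lean*y)*R.from_matrix(np.stack([x,y,z],1))
def goal(pos,rot,ref=None):
    s=readout.sense(); p,r=(s["ee_pos"],R.from_rotvec(s["eef_rot"])) if ref is None else ref
    d=r.inv().apply(np.array(pos)-p)/.25; t=(r.inv()*rot).as_rotvec()/(np.pi/2)
    print("shift",d,"turn",t); return d,t
def st():
    s=readout.sense()
    print("t",s["time_s"],"p",np.array(s["ee_pos"]),"rot",np.array(s["eef_rot"]),"F",np.array(s["ft_force"]),"M",np.array(s["torque"]),"w",s["width"],s["gripper_force"],"q",np.array(s["qpos"])); return s
E
python3 - <<'E'
from h import *
goal([.482,-.205,.34],down(np.radians(-24)));st()
E
```

```text
shift [ 1.5794 -1.3233 -0.1444] turn [-0.0001 -0.     -0.533 ]
t 1.0 p [ 0.209  -0.6418  0.3039] rot [-3.1027 -0.4924  0.    ] F [ 0.7699 -0.121   1.0831] M [-0.014   0.0057  0.0431] w 0.08500413785042506 0.0 q [ 1.1065  0.4261  0.0739  1.606  -0.0341  1.1108 -0.0671]
```

Call:
drive_tool(increments=[[0.08,-0.066,-0.03,0,0,-0.04,100],[0.18,-0.15,-0.06,0,0,-0.08,100],[0.28,-0.23,-0.1,0,0,-0.12,100],[0.38,-0.31,-0.14,0,0,-0.16,100],[0.48,-0.4,-0.14,0,0,-0.2,100],[0.58,-0.49,-0.14,0,0,-0.24,100],[0.68,-0.57,-0.14,0,0,-0.28,100],[0.78,-0.65,-0.14,0,0,-0.32,100],[0.88,-0.74,-0.14,0,0,-0.36,100],[0.95,-0.8,-0.14,0,0,-0.4,100]])

```text
time_s: 1.83
ee_pos: [0.3743, -0.3755, 0.3392]
eef_rot: [2.795, 1.435, 0.001]
ft_force: [0.5, -0.8, -0.9]
width: 0.0855
gripper_force: 0.0
```

```bash
python3 - <<'E'
from h import *
goal([.482,-.205,.34],down(np.radians(-24)));st()
E
```

```text
shift [ 0.8052 -0.0474 -0.0029] turn [ 0.0003 -0.0002 -0.1295]
t 1.8333 p [ 0.3743 -0.3755  0.3392] rot [2.7947 1.4347 0.0008] F [ 0.463  -0.8118 -0.8746] M [-0.0308 -0.0063  0.0225] w 0.08552724973882143 0.0 q [ 0.8239  0.1657 -0.1777  1.8783  0.0323  1.1     0.0117]
```

Call:
drive_tool(increments=[[0.1,-0.01,0,0,0,-0.02,100],[0.2,-0.01,0,0,0,-0.04,100],[0.32,-0.02,0,0,0,-0.06,100],[0.44,-0.03,0,0,0,-0.08,100],[0.56,-0.04,0,0,0,-0.1,100],[0.66,-0.045,0,0,0,-0.12,100],[0.74,-0.045,0,0,0,-0.13,100],[0.8,-0.045,0,0,0,-0.13,100],[0.8,-0.045,0,0,0,-0.13,100]])

```text
time_s: 2.58
ee_pos: [0.483, -0.207, 0.339]
eef_rot: [-2.635, -1.711, -0.002]
ft_force: [-0.4, 0.0, -0.3]
width: 0.085
gripper_force: 0.0
```

```bash
python3 - <<'E'
from h import *
st();f=grab_frame("wrist");np.savez("w1.npz",**f);save(f,"pics/w1.png",None,1.25)
print(np.array(f["extrinsics"]));
yaw=np.radians(-23.9);Rz=R.from_euler('z',yaw).as_matrix()
for m in ([0,0,.173],[0,.013,.173],[0,-.013,.173],[.038,.075,.026],[-.038,.075,.026],[.038,-.075,.026],[-.038,-.075,.026]): print(m,proj(f,Rz@m+[.4818,-.2054,0])*1.25)
E
```

```text
t 2.5833 p [ 0.483 -0.207  0.339] rot [-2.6346 -1.7108 -0.0017] F [-0.3934  0.0086 -0.2609] M [ 0.0397 -0.0129 -0.0348] w 0.08498092518125233 0.0 q [ 0.5901  0.1693 -0.3442  1.8798  0.0627  1.1025 -0.1967]
[[ 0.9132 -0.3891 -0.1212  0.5142]
 [-0.4075 -0.8723 -0.2702 -0.1385]
 [-0.0006  0.2961 -0.9552  0.4094]
 [ 0.      0.      0.      1.    ]]
[0, 0, 0.173] [390.6613 251.7789]
[0, 0.013, 0.173] [390.5575 232.6437]
[0, -0.013, 0.173] [390.762  270.3285]
[0.038, 0.075, 0.026] [430.692  132.7567]
[-0.038, 0.075, 0.026] [352.5362 132.9684]
[0.038, -0.075, 0.026] [427.0708 276.8854]
[-0.038, -0.075, 0.026] [357.374  277.0397]
```

View pics/w1.png

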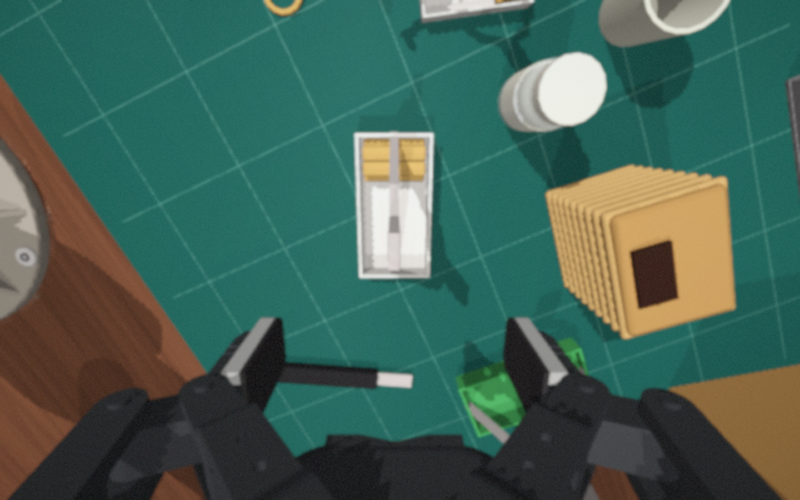

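The rim corners are at (354,133), (434,133), (430,278) and (358,278), about 2 mm along tray x from the fit. The TCP is already centred over the tab at (394,250), so I can descend.

Call:
drive_tool(increments=[[0,0,0.06,0,0,0,100],[0,0,0.14,0,0,0,100],[0,0,0.22,0,0,0,100],[0,0,0.3,0,0,0,100],[0,0,0.38,0,0,0,100],[0,0,0.44,0,0,0,100],[0,0,0.48,0,0,0,100],[0,0,0.505,0,0,0,100],[0,0,0.505,0,0,0,100],[0,0,0.505,0,0,0,100]])

```text
time_s: 3.47
ee_pos: [0.4813, -0.21, 0.2131]
eef_rot: [2.639, 1.704, 0.0]
ft_force: [-0.4, -0.2, 0.5]
width: 0.085
gripper_force: 0.0
```

Call:
drive_tool(increments=[[0,0,0,0,0,0,60],[0,0,0,0,0,0,30],[0,0,0,0,0,0,20],[0,0,0,0,0,0,15],[0,0,0,0,0,0,10],[0,0,0,0,0,0,5],[0,0,0,0,0,0,0],[0,0,0,0,0,0,0],[0,0,0,0,0,0,0],[0,0,0,0,0,0,0]], newtons=80)

```text
time_s: 4.3
ee_pos: [0.4814, -0.2097, 0.2129]
eef_rot: [2.638, 1.705, 0.0]
ft_force: [-0.2, -0.9, 5.3]
width: 0.0066
gripper_force: 79.2
```

```bash
python3 - <<'E'
from h import *
st()
E
```

```text
t 4.3 p [ 0.4814 -0.2097  0.2129] rot [2.6385 1.7046 0.0003] F [-0.2147 -0.8696  5.2614] M [-0.1643  0.1443  0.0723] w 0.006596572023309535 79.24936294555664 q [ 0.5686  0.3094 -0.3302  2.0105  0.1329  0.8414 -0.2593]
```

Call:
drive_tool(increments=[[0,0,-0.02,0,0,0,0],[0,0,-0.06,0,0,0,0],[0,0,-0.13,0,0,0,0],[0,0,-0.22,0,0,0,0],[0,0,-0.32,0,0,0,0],[0,0,-0.43,0,0,0,0],[0,0,-0.54,0,0,0,0],[0,0,-0.64,0,0,0,0],[0,0,-0.73,0,0,0,0],[0,0,-0.79,0,0,0,0]], newtons=80)

```text
time_s: 5.13
ee_pos: [0.481, -0.2094, 0.4129]
eef_rot: [2.638, 1.705, 0.001]
ft_force: [1.4, -0.0, -8.2]
width: 0.0068
gripper_force: 78.3
```

Call:
drive_tool(increments=[[0,0,0,0,0,0,0],[0,0,0,0,0,0,0],[0,0,0,0,0,0,0],[0,0,0,0,0,0,0],[0,0,0,0,0,0,0],[0,0,0,0,0,0,0]])

```text
time_s: 5.63
ee_pos: [0.4811, -0.2096, 0.4094]
eef_rot: [-2.638, -1.704, 0.001]
ft_force: [-0.0, 0.4, -7.9]
width: 0.007
gripper_force: 78.3
```

```bash
python3 - <<'E'
from h import *
st();
F=[];M=[]
for i in range(6):
    f=grab_frame("side");s=readout.sense();F.append(s["ft_force"]);M.append(s["torque"])
np.savez("sl.npz",**f)
F=np.mean(F,0);M=np.mean(M,0);print(F,M)
yx=np.array([.914,-.407,0]);yy=np.array([.407,.914,0])
print("M along tray x",M@yx,"along tray y",M@yy,"yc(from tool axis)",-(M@yx)/F[2] )
cv2.imwrite("pics/sl.png",cv2.resize(f["frame"][60:260,330:530,::-1],None,fx=3,fy=3,interpolation=cv2.INTER_CUBIC))
goal([.4515,.136,.41],down(np.radians(16)))
E
```

```text
t 5.6333 p [ 0.4811 -0.2096  0.4094] rot [-2.6376 -1.7044  0.0011] F [-0.0381  0.4436 -7.8996] M [-0.3029  0.1001 -0.0207] w 0.006984425323192596 78.28267693519592 q [ 0.6005  0.1165 -0.3407  1.7849  0.0406  1.2485 -0.1744]
[-0.025   0.0938 -8.2217] [-0.3241  0.1484 -0.0078]
M along tray x -0.35664126396706247 along tray y 0.0037750611685906056 yc(from tool axis) -0.04337811189284402
shift [ 1.2115 -0.6765  0.0005] turn [-0.0001 -0.0001 -0.4474]
```

View pics/sl.png

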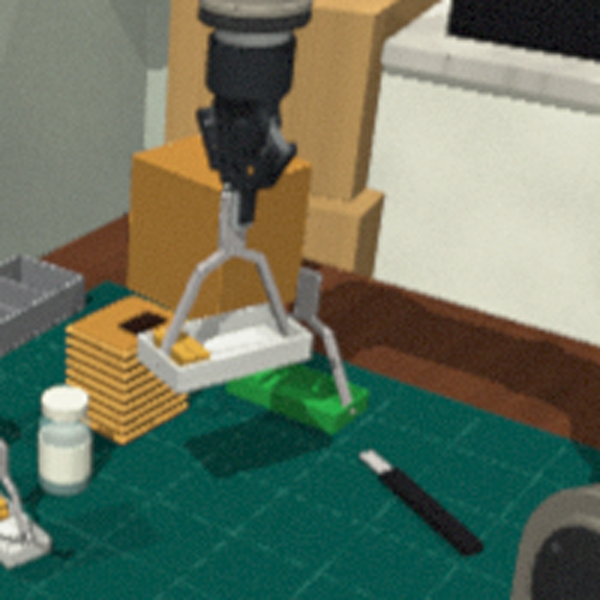

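The tray hangs level in the grip, with W≈8.2 N and the COM ≈39 mm towards the brass, so the predicted lean is ≈0.43 rad and the sink ≈0.11 m. Next I'll carry it to a point in front of the hook.

Call:
drive_tool(increments=[[0.04,-0.02,0,0,0,-0.03,0],[0.1,-0.055,0,0,0,-0.07,0],[0.17,-0.095,0,0,0,-0.12,0],[0.24,-0.135,0,0,0,-0.17,0],[0.31,-0.175,0,0,0,-0.22,0],[0.38,-0.215,0,0,0,-0.27,0],[0.45,-0.25,0,0,0,-0.32,0],[0.52,-0.29,0,0,0,-0.37,0],[0.58,-0.325,0,0,0,-0.42,0],[0.62,-0.345,0,0,0,-0.447,0]])

```text
time_s: 6.77
ee_pos: [0.466, -0.0309, 0.4104]
eef_rot: [1.884, 2.514, 0.001]
ft_force: [0.7, 1.2, -8.2]
width: 0.007
gripper_force: 78.3
```

```bash
python3 - <<'E'
from h import *
st();goal([.4515,.136,.41],down(np.radians(16)))
E
```

```text
t 6.7667 p [ 0.466  -0.0309  0.4104] rot [1.884  2.5138 0.0007] F [ 0.6621  1.152  -8.1979] M [-0.3555 -0.1866 -0.0175] w 0.006963960595897721 78.3323085308075 q [ 0.4531  0.0207 -0.5254  1.8843  0.0108  1.2389  0.2087]
shift [0.6571 0.1317 0.0018] turn [ 0.0003 -0.0001  0.0033]
```

Call:
drive_tool(increments=[[0.03,0.01,0,0,0,0,0],[0.09,0.02,0,0,0,0,0],[0.17,0.035,0,0,0,0,0],[0.26,0.05,0,0,0,0,0],[0.35,0.07,0,0,0,0,0],[0.44,0.09,0,0,0,0,0],[0.52,0.105,0,0,0,0,0],[0.59,0.12,0,0,0,0,0],[0.635,0.13,0,0,0,0,0],[0.655,0.132,0,0,0,0,0]])

```text
time_s: 7.6
ee_pos: [0.4531, 0.135, 0.4103]
eef_rot: [-1.893, -2.507, -0.001]
ft_force: [0.3, 0.8, -7.2]
width: 0.007
gripper_force: 78.3
```

```bash
python3 - <<'E'
from h import *
st()
fs={c:grab_frame(c) for c in("scene","side","wrist")}
for c,f in fs.items(): np.savez(c+"2.npz",**f)
def cr(im,r,c,h,w,s):
    o=cv2.resize(im[r:r+h,c:c+w,::-1],None,fx=s,fy=s,interpolation=cv2.INTER_CUBIC)
    for k in range(0,w,10): cv2.putText(o,str(c+k),(k*s,8),0,.3,(0,255,255),1)
    for k in range(0,h,10): cv2.putText(o,str(r+k),(0,k*s+3),0,.3,(0,255,255),1)
    return o
p=np.array([.51,.153,.275])
out=[]
for c,s,h,w in(("scene",4,80,100),("side",4,80,100),("wrist",2,130,400)):
    u=proj(fs[c],p);print(c,u)
    r0=int(np.clip(u[1]-h/2,0,400-h));c0=int(np.clip(u[0]-w/2,0,640-w));out.append(cr(fs[c]["frame"],r0,c0,h,w,s))
cv2.imwrite("pics/m2.png",np.vstack([np.hstack(out[:2]),out[2]]))
E
```

```text
t 7.6 p [0.4531 0.135  0.4103] rot [-1.8926 -2.5073 -0.0012] F [ 0.2775  0.8137 -7.2487] M [-0.287  -0.0219 -0.01  ] w 0.007024252641441386 78.30699563026428 q [ 0.2626  0.0442 -0.6985  1.8665  0.0295  1.2408 -0.1673]
scene [402.6525 196.1463]
side [312.8164 204.2778]
wrist [398.2591 211.3671]
```

View pics/m2.png

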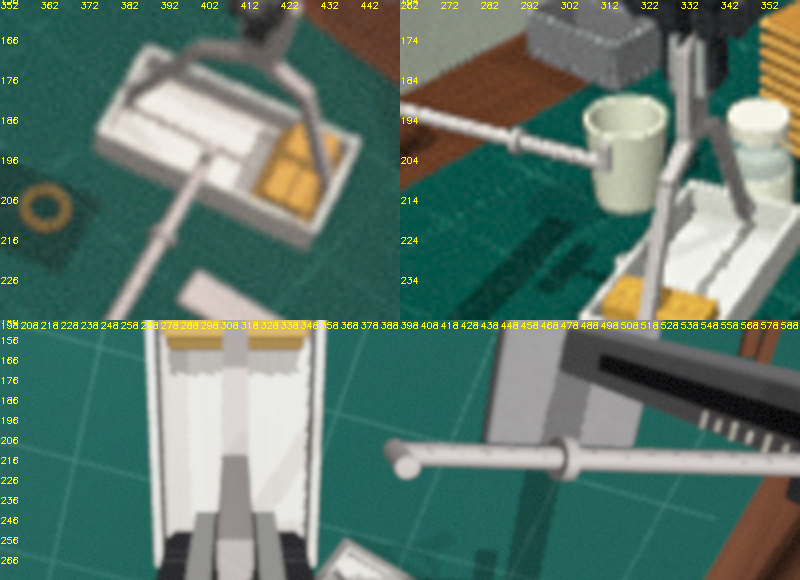

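```bash
python3 - <<'E'
from h import *
f=dict(np.load("wrist2.npz"))
P=[onz(f,rc,.275) for rc in((214.5,418),(215.5,481.5),(216.7,590))]
print(np.array(P)); d=P[2]-P[0];yaw=np.arctan2(d[1],d[0]);print("bar yaw",np.degrees(yaw))
print("upturn base",onz(f,(210.5,395),.275),"top",onz(f,(219,402),.289))
hx=np.array([np.cos(yaw),np.sin(yaw),0]);print("seat from collar",P[1]-.027*hx, "collar z .279->",onz(f,(215.5,481.5),.279))
s=readout.sense();r=R.from_rotvec(s["eef_rot"]).as_matrix();print("tool y yaw",np.degrees(np.arctan2(r[1,1],r[0,1])))
# tab in wrist: bail centre col 313.5..315 -> compare TCP axis projection
p=np.array(s["ee_pos"])
print("grasp axis proj at tab top (.039 below tcp), underside", proj(f,p+r[:,2]*.039),proj(f,p+r[:,2]*.19))
E
```

```text
[[0.5246 0.1547 0.275 ]
 [0.5692 0.1666 0.275 ]
 [0.6453 0.1873 0.275 ]]
bar yaw 15.120330365265454
upturn base [0.5075 0.153  0.275 ] top [0.5091 0.1522 0.289 ]
seat from collar [0.5431 0.1595 0.275 ] collar z .279-> [0.5665 0.1673 0.279 ]
tool y yaw 15.883993610315507
grasp axis proj at tab top (.039 below tcp), underside [314.7636 295.39  ] [315.0712 195.1251]
```

```bash
python3 - <<'E'
from h import *
goal([.541,.156,.41],down(np.radians(15.2)))
E
```

```text
shift [-0.0073  0.363   0.0002] turn [-0.0002  0.0002  0.0076]
```

Call:
drive_tool(increments=[[-0.01,0.02,0,0,0,0.008,0],[-0.01,0.05,0,0,0,0.008,0],[-0.01,0.09,0,0,0,0.008,0],[-0.01,0.14,0,0,0,0.008,0],[-0.01,0.19,0,0,0,0.008,0],[-0.01,0.24,0,0,0,0.008,0],[-0.01,0.29,0,0,0,0.008,0],[-0.01,0.33,0,0,0,0.008,0],[-0.01,0.355,0,0,0,0.008,0],[-0.01,0.363,0,0,0,0.008,0]])

```text
time_s: 8.58
ee_pos: [0.542, 0.1564, 0.4097]
eef_rot: [-1.907, -2.496, -0.0]
ft_force: [-0.8, 0.0, -8.2]
width: 0.0064
gripper_force: 78.3
```

Call:
drive_tool(increments=[[0,0,0.01,0,0,0,0],[0,0,0.02,0,0,0,0],[0,0,0.03,0,0,0,0],[0,0,0.04,0,0,0,0],[0,0,0.05,0,0,0,0],[0,0,0.055,0,0,0,0],[0,0,0.06,0,0,0,0]])

```text
time_s: 9.17
ee_pos: [0.5408, 0.1561, 0.3951]
eef_rot: [1.907, 2.496, -0.0]
ft_force: [0.3, -1.3, -8.1]
width: 0.0069
gripper_force: 78.3
```

```bash
python3 - <<'E'
from h import *
fs={c:grab_frame(c) for c in("scene","side")};st();grab_frame("wrist");st()
def cr(im,r,c,h,w,s):
    return cv2.resize(im[r:r+h,c:c+w,::-1],None,fx=s,fy=s,interpolation=cv2.INTER_CUBIC)
p=np.array([.54,.16,.275]);out=[]
for c in("scene","side"):
    u=proj(fs[c],p);print(c,u);out.append(cr(fs[c]["frame"],int(u[1])-50,int(u[0])-40,100,80,5))
cv2.imwrite("pics/m3.png",np.hstack(out))
E
```

```text
t 9.2667 p [0.5409 0.1561 0.3951] rot [-1.9072 -2.4963  0.0002] F [-0.2264 -0.8532 -8.7088] M [-0.2825 -0.0719  0.0317] w 0.006726776727782353 78.30692410469055 q [ 0.1909  0.236  -0.6923  1.7125  0.1579  1.2499 -0.2719]
t 9.3167 p [0.5409 0.1562 0.3952] rot [-1.9072 -2.4964 -0.0001] F [ 0.2919  0.0317 -7.806 ] M [-0.324  -0.0834 -0.019 ] w 0.007044329642375066 78.30761432647705 q [ 0.1908  0.236  -0.6923  1.7123  0.1579  1.25   -0.2718]
scene [396.8678 205.6659]
side [301.653  201.2013]
```

View pics/m3.png

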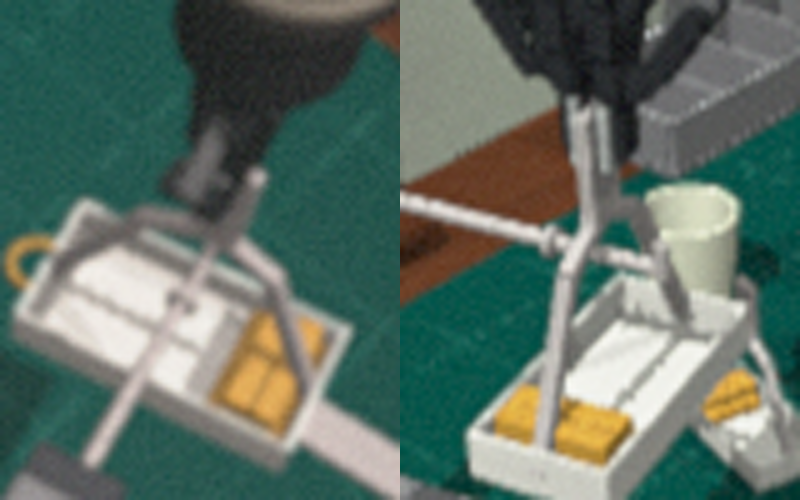

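The bar passes through the eye: in the side view the bail sits between the collar (550,240) and the upturned end (660,262). I'll lower it now.

Call:
drive_tool(increments=[[0,0,0.008,0,0,0,0],[0,0,0.016,0,0,0,0],[0,0,0.024,0,0,0,0],[0,0,0.032,0,0,0,0],[0,0,0.04,0,0,0,0],[0,0,0.048,0,0,0,0],[0,0,0.056,0,0,0,0],[0,0,0.064,0,0,0,0],[0,0,0.072,0,0,0,0],[0,0,0.08,0,0,0,0]])

```text
time_s: 10.15
ee_pos: [0.541, 0.1562, 0.375]
eef_rot: [1.907, 2.496, 0.0]
ft_force: [-1.0, 0.3, -8.0]
width: 0.0068
gripper_force: 78.4
```

Call:
drive_tool(increments=[[0,0,0.008,0,0,0,0],[0,0,0.016,0,0,0,0],[0,0,0.024,0,0,0,0],[0,0,0.032,0,0,0,0],[0,0,0.04,0,0,0,0],[0,0,0.048,0,0,0,0],[0,0,0.056,0,0,0,0],[0,0,0.064,0,0,0,0],[0,0,0.072,0,0,0,0],[0,0,0.08,0,0,0,0]])

```text
time_s: 10.98
ee_pos: [0.541, 0.1562, 0.3551]
eef_rot: [1.907, 2.496, 0.0]
ft_force: [-0.1, -0.5, -5.9]
width: 0.0069
gripper_force: 78.5
```

Call:
drive_tool(increments=[[0,0,0.008,0,0,0,0],[0,0,0.016,0,0,0,0],[0,0,0.024,0,0,0,0],[0,0,0.032,0,0,0,0],[0,0,0.04,0,0,0,0],[0,0,0.048,0,0,0,0],[0,0,0.056,0,0,0,0],[0,0,0.064,0,0,0,0],[0,0,0.072,0,0,0,0],[0,0,0.08,0,0,0,0]])

```text
time_s: 11.82
ee_pos: [0.541, 0.1562, 0.3351]
eef_rot: [1.907, 2.496, 0.0]
ft_force: [-1.1, 0.4, -5.3]
width: 0.0066
gripper_force: 78.7
```

```bash
cat >> h.py <<'E'
def avg(n=6):
    F=[];M=[]
    for i in range(n):
        grab_frame("wrist");s=readout.sense();F.append(s["ft_force"]);M.append(s["torque"])
    F=np.mean(F,0);M=np.mean(M,0);y=np.radians(15.2);hx=np.array([np.cos(y),np.sin(y),0]);hy=np.array([-np.sin(y),np.cos(y),0])
    r=R.from_rotvec(s["eef_rot"]);lean=np.arcsin((r.apply([1,0,0]))[2])
    print("p",np.array(s["ee_pos"]),"F hx,hy,z",F@hx,F@hy,F[2],"M",M@hx,M@hy,M[2],"lean",-lean,"t",s["time_s"]); return F,M,s
E
python3 -c "
from h import *
avg()"
```

```text
p [0.541  0.1562 0.3353] F hx,hy,z -0.7151526452303634 0.1794328941549652 -4.631013554234974 M -0.38593746358078485 0.06740607658446927 -0.008596647241921052 lean -5.428311644066432e-05 t 12.1167
```

Call:
drive_tool(increments=[[0,0,0.008,0,0,0,0],[0,0,0.016,0,0,0,0],[0,0,0.024,0,0,0,0],[0,0,0.032,0,0,0,0],[0,0,0.04,0,0,0,0],[0,0,0.048,0,0,0,0],[0,0,0.056,0,0,0,0],[0,0,0.064,0,0,0,0],[0,0,0.072,0,0,0,0],[0,0,0.08,0,0,0,0]])

```text
time_s: 12.95
ee_pos: [0.541, 0.1562, 0.3151]
eef_rot: [1.907, 2.496, 0.0]
ft_force: [-0.3, 1.6, -3.3]
width: 0.0068
gripper_force: 79.1
```

Call:
drive_tool(increments=[[0,0,0.008,0,0,0,0],[0,0,0.016,0,0,0,0],[0,0,0.024,0,0,0,0],[0,0,0.032,0,0,0,0],[0,0,0.04,0,0,0,0],[0,0,0.048,0,0,0,0],[0,0,0.056,0,0,0,0],[0,0,0.064,0,0,0,0],[0,0,0.072,0,0,0,0],[0,0,0.08,0,0,0,0]])

```text
time_s: 13.78
ee_pos: [0.541, 0.1562, 0.2951]
eef_rot: [1.907, 2.496, 0.0]
ft_force: [-0.7, -0.0, -1.2]
width: 0.0071
gripper_force: 79.3
```

Call:
drive_tool(increments=[[0,0,0.008,0,0,0,0],[0,0,0.016,0,0,0,0],[0,0,0.024,0,0,0,0],[0,0,0.032,0,0,0,0],[0,0,0.04,0,0,0,0],[0,0,0.048,0,0,0,0],[0,0,0.056,0,0,0,0],[0,0,0.064,0,0,0,0],[0,0,0.07,0,0,0,0],[0,0,0.072,0,0,0,0]])

```text
time_s: 14.62
ee_pos: [0.541, 0.1562, 0.277]
eef_rot: [-1.907, -2.496, -0.0]
ft_force: [0.6, 0.7, 0.3]
width: 0.0068
gripper_force: 79.5
```

```bash
cat > lean.py <<'E'
from h import *
import sys
# rotate by each lean angle about eye, eye relative to tool: x=+ey, z=+ez in the tool frame (tool frame at lean 0)
def rows(l0,l1,n,e=np.array([.004,0,.105])):
    for k in range(1,n+1):
        a=-(l1-l0)*k/n; Q=R.from_rotvec([0,a,0])
        d=(e-Q.apply(e))/.25; print([round(d[0],4),0,round(d[2],4),0,round(a/(np.pi/2),4),0,0])
if __name__=="__main__":
    avg(); rows(0,float(sys.argv[1]),int(sys.argv[2]))
E
python3 lean.py 0.43 20
```

```text
p [0.541  0.1562 0.2773] F hx,hy,z 0.41751019963891967 0.5937799734192619 -0.4272304806092886 M -0.10393042440270468 -0.1090292515728255 -0.01662721041644474 lean -2.277007493793658e-05 t 14.9167
[np.float64(0.009), 0, np.float64(-0.0002), 0, -0.0137, 0, 0]
[np.float64(0.0181), 0, np.float64(-0.0003), 0, -0.0274, 0, 0]
[np.float64(0.0271), 0, np.float64(-0.0002), 0, -0.0411, 0, 0]
[np.float64(0.0361), 0, np.float64(0.0002), 0, -0.0547, 0, 0]
[np.float64(0.0452), 0, np.float64(0.0007), 0, -0.0684, 0, 0]
[np.float64(0.0542), 0, np.float64(0.0014), 0, -0.0821, 0, 0]
[np.float64(0.0632), 0, np.float64(0.0023), 0, -0.0958, 0, 0]
[np.float64(0.0721), 0, np.float64(0.0035), 0, -0.1095, 0, 0]
[np.float64(0.0811), 0, np.float64(0.0048), 0, -0.1232, 0, 0]
[np.float64(0.09), 0, np.float64(0.0063), 0, -0.1369, 0, 0]
[np.float64(0.0989), 0, np.float64(0.0079), 0, -0.1506, 0, 0]
[np.float64(0.1077), 0, np.float64(0.0098), 0, -0.1642, 0, 0]
[np.float64(0.1165), 0, np.float64(0.0119), 0, -0.1779, 0, 0]
[np.float64(0.1252), 0, np.float64(0.0141), 0, -0.1916, 0, 0]
[np.float64(0.1339), 0, np.float64(0.0166), 0, -0.2053, 0, 0]
[np.float64(0.1426), 0, np.float64(0.0192), 0, -0.219, 0, 0]
[np.float64(0.1512), 0, np.float64(0.022), 0, -0.2327, 0, 0]
[np.float64(0.1597), 0, np.float64(0.025), 0, -0.2464, 0, 0]
[np.float64(0.1682), 0, np.float64(0.0282), 0, -0.2601, 0, 0]
[np.float64(0.1765), 0, np.float64(0.0316), 0, -0.2737, 0, 0]
```

```bash
python3 - <<'E'
from h import *
fs={c:grab_frame(c) for c in("scene","side")};avg(10)
def cr(im,r,c,h,w,s):
    return cv2.resize(im[r:r+h,c:c+w,::-1],None,fx=s,fy=s,interpolation=cv2.INTER_CUBIC)
p=np.array([.54,.16,.165]);out=[]
for c in("scene","side"):
    u=proj(fs[c],p);print(c,u);out.append(cr(fs[c]["frame"],int(u[1])-60,int(u[0])-40,110,80,5))
cv2.imwrite("pics/m4.png",np.hstack(out))
E
```

```text
p [0.541  0.1562 0.2772] F hx,hy,z 0.16657504533887735 0.45313630500179264 -0.8051011334906407 M -0.12232839471499604 -0.12931703108311757 -0.00997286120574041 lean -7.239657342106562e-05 t 15.5167
scene [390.3244 226.6102]
side [304.1343 238.0905]
```

View pics/m4.png

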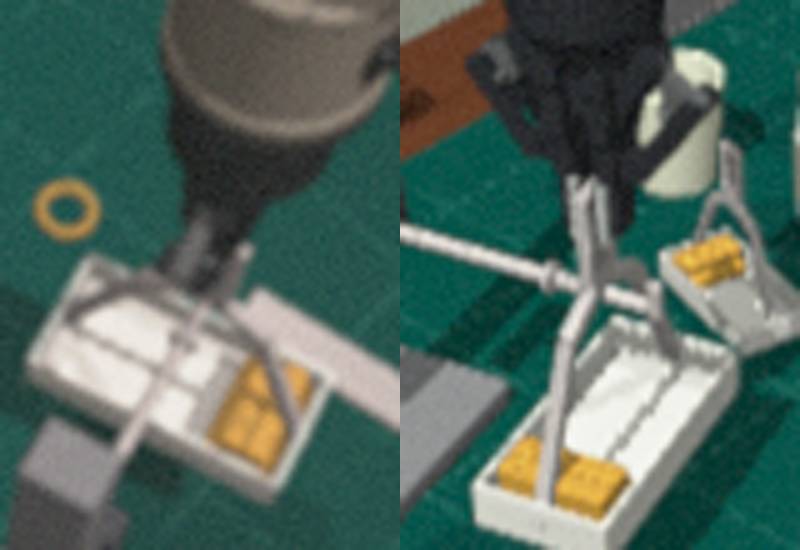

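The tray is level and the bar sits at the peak of the roof, just right of the bail at (595,280). I'll lean it about the eye in small steps.

Call:
drive_tool(increments=[[0.006,0,0,0,-0.009,0,0],[0.012,0,0,0,-0.018,0,0],[0.0178,0,0,0,-0.027,0,0],[0.0237,0,0,0,-0.036,0,0],[0.0297,0,0.0002,0,-0.045,0,0],[0.0356,0,0.0004,0,-0.054,0,0],[0.0415,0,0.0008,0,-0.063,0,0],[0.0475,0,0.001,0,-0.072,0,0],[0.0534,0,0.0014,0,-0.081,0,0],[0.0588,0,0.002,0,-0.089,0,0]])

```text
time_s: 16.35
ee_pos: [0.537, 0.1706, 0.2767]
eef_rot: [1.837, 2.405, -0.13]
ft_force: [1.1, 1.1, -1.4]
width: 0.0067
gripper_force: 79.6
```

Call:
drive_tool(increments=[[0.006,0,0,0,-0.009,0,0],[0.012,0,0,0,-0.018,0,0],[0.0178,0,0,0,-0.027,0,0],[0.0237,0,0,0,-0.036,0,0],[0.0297,0,0.0002,0,-0.045,0,0],[0.0356,0,0.0004,0,-0.054,0,0],[0.0415,0,0.0008,0,-0.063,0,0],[0.0475,0,0.001,0,-0.072,0,0],[0.0534,0,0.0014,0,-0.081,0,0],[0.0588,0,0.002,0,-0.089,0,0]])

```text
time_s: 17.18
ee_pos: [0.5332, 0.1846, 0.2741]
eef_rot: [1.765, 2.311, -0.25]
ft_force: [0.7, 2.1, -0.4]
width: 0.0067
gripper_force: 79.6
```

```bash
python3 -c "
from h import *
avg(8)"
```

```text
p [0.5333 0.1844 0.2742] F hx,hy,z 0.0833763940456111 1.71559928232311 -0.6553600470835312 M 0.7023717696675698 -0.04714929412319259 0.017705610061506845 lean 0.27908754902864996 t 17.5833
```

Call:
drive_tool(increments=[[0.0054,0,0,0,-0.0076,0,0],[0.0108,0,0,0,-0.0153,0,0],[0.0163,0,0,0,-0.0229,0,0],[0.0217,0,0,0,-0.0306,0,0],[0.0271,0,0,0,-0.0382,0,0],[0.0325,0,0,0,-0.0458,0,0],[0.0379,0,0,0,-0.0535,0,0],[0.0434,0,0,0,-0.0611,0,0],[0.0488,0,0,0,-0.0688,0,0],[0.0542,0,0,0,-0.0764,0,0]])

```text
time_s: 18.42
ee_pos: [0.5299, 0.1967, 0.2704]
eef_rot: [1.702, 2.227, -0.346]
ft_force: [1.5, -3.0, -0.8]
width: 0.0067
gripper_force: 79.4
```

```bash
cat >> h.py <<'E'
def eye(L,F,M,s,off=.004,ez=.105):
    y=np.radians(15.2);hx=np.array([np.cos(y),np.sin(y),0]);r=R.from_rotvec(s["eef_rot"])
    v=r.apply([off,0,L]); return (M-np.cross(v,F))@hx
E
python3 -c "
from h import *
F,M,s=avg(10)
for L in(.2,.3,.4,.45,.5):print(L,eye(L,F,M,s))"
```

```text
p [0.5299 0.1968 0.2705] F hx,hy,z 0.2487619265719687 -2.7177448890532534 -0.7791078935916218 M -0.18244333962870787 -0.07016814651954668 0.03815337049559354 lean 0.39953161414960225 t 18.9167
0.2 0.2647846273713126
0.3 0.484848780898171
0.4 0.7049129344250296
0.45 0.8149450111884587
0.5 0.924977087951888
```

Call:
drive_tool(increments=[[-0.001,0,0.0005,0,0,0,0],[-0.0022,0,0.001,0,0,0,0],[-0.0022,0,0.001,0,0,0,0],[-0.0022,0,0.001,0,0,0,0]])

```text
time_s: 19.25
ee_pos: [0.5299, 0.1965, 0.2704]
eef_rot: [1.702, 2.228, -0.344]
ft_force: [0.5, -0.4, -0.7]
width: 0.007
gripper_force: 79.5
```

```bash
python3 -c "
from h import *
F,M,s=avg(12)"
```

```text
p [0.53   0.1964 0.2704] F hx,hy,z -0.4875447213793527 0.009174384459119707 -0.3962045776061061 M 0.5003295741374977 0.06602597437617004 -0.033550126039352396 lean 0.3994293202267364 t 19.85
```

```bash
python3 - <<'E'
from h import *
f=dict(np.load("wrist2.npz"));a=f["frame"][:,:,::-1]
o=cv2.resize(a[100:290,240:400],None,fx=5,fy=3,interpolation=cv2.INTER_CUBIC)
for k in range(0,160,10): cv2.putText(o,str(240+k),(k*5,8),0,.3,(0,0,255),1);cv2.line(o,(k*5,9),(k*5,15),(0,0,255),1)
for k in range(0,190,10): cv2.putText(o,str(100+k),(0,k*3+3),0,.3,(0,255,255),1)
cv2.imwrite("pics/w2.png",o)
p=np.array([.4531,.135,.4103]);r=R.from_rotvec([-1.8926,-2.5073,-.0012])
for off in(0,.004):
  for m in ([-.038,.075,.026],[.038,.075,.026],[-.038,-.075,.026],[.038,-.075,.026],[0,.013,.173],[0,-.013,.173]):
    v=p+r.apply([m[1]+off,m[0],.2125-m[2]]); print(off,m,proj(f,v))
E
```

```text
0 [-0.038, 0.075, 0.026] [269.0089 105.2575]
0 [0.038, 0.075, 0.026] [362.5264 105.2122]
0 [-0.038, -0.075, 0.026] [276.1854 268.9625]
0 [0.038, -0.075, 0.026] [355.3032 268.9861]
0 [0, 0.013, 0.173] [315.9254 263.1539]
0 [0, -0.013, 0.173] [315.9076 316.7387]
0.004 [-0.038, 0.075, 0.026] [268.7816 100.0726]
0.004 [0.038, 0.075, 0.026] [362.7552 100.0247]
0.004 [-0.038, -0.075, 0.026] [276.0228 265.2539]
0.004 [0.038, -0.075, 0.026] [355.4668 265.2762]
0.004 [0, 0.013, 0.173] [315.9283 254.3059]
0.004 [0, -0.013, 0.173] [315.9102 308.9115]
```

View pics/w2.png

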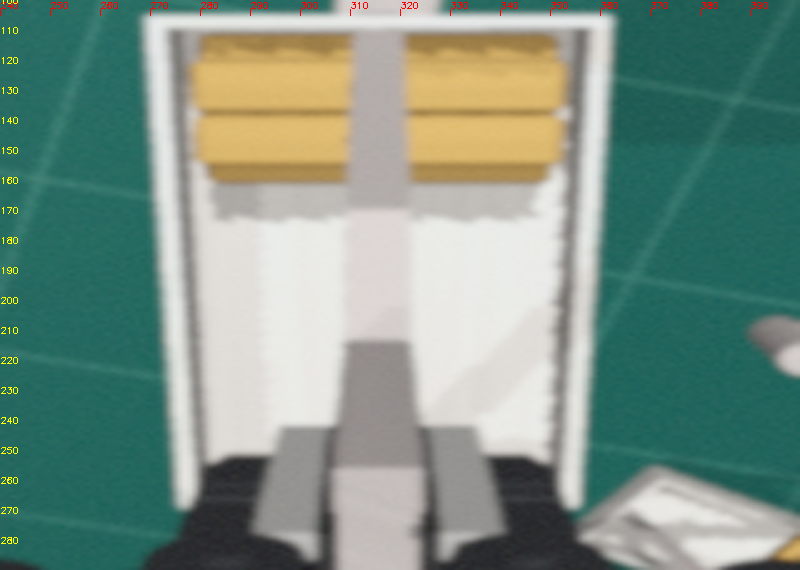

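Call:
drive_tool(increments=[[0.0025,0,0.0027,0,-0.002,0,0],[0.005,0,0.0054,0,-0.004,0,0],[0.0076,0,0.0081,0,-0.006,0,0],[0.0102,0,0.0109,0,-0.008,0,0],[0.0128,0,0.0136,0,-0.01,0,0],[0.0153,0,0.0164,0,-0.012,0,0],[0.0179,0,0.0191,0,-0.014,0,0],[0.0204,0,0.0218,0,-0.016,0,0],[0.0204,0,0.0218,0,-0.016,0,0]])

```text
time_s: 20.6
ee_pos: [0.5293, 0.1988, 0.2632]
eef_rot: [1.688, 2.21, -0.365]
ft_force: [0.3, -0.6, 0.1]
width: 0.007
gripper_force: 79.6
```

```bash
python3 - <<'E'
from h import *
avg(24)
fs={c:grab_frame(c) for c in("side","wrist")}
for c in fs: np.savez(c+"5.npz",**fs[c])
u=proj(fs["side"],[.54,.16,.165]);c0,r0=int(u[0])-40,int(u[1])-50;print(c0,r0)
A=cv2.resize(fs["side"]["frame"][r0:r0+100,c0:c0+80,::-1],None,fx=5,fy=5,interpolation=cv2.INTER_CUBIC)
B=cv2.resize(fs["wrist"]["frame"][90:290,240:400,::-1],(400,500),interpolation=cv2.INTER_CUBIC)
cv2.imwrite("pics/m5.png",np.hstack([A,B]))
s=readout.sense();f=fs["wrist"];p=np.array(s["ee_pos"]);r=R.from_rotvec(s["eef_rot"])
for off,th in((.003,0),(.003,.02),(.003,.04),(.003,.06)):
  o=[]
  for m in ([-.038,.075,.026],[-.038,-.075,.026],[0,.013,.173]):
    y,z=m[1],m[2]-.158; y,z=y*np.cos(th)+z*np.sin(th),z*np.cos(th)-y*np.sin(th)
    o.append(proj(f,p+r.apply([y+off,m[0],.0545-z])))
  print(off,th,np.round(np.array(o).ravel(),1))
E
```

```text
p [0.5294 0.1988 0.2634] F hx,hy,z -0.2097151531950822 -0.3524984185479799 -0.15392892634299257 M 0.4235273442291133 0.05687072676040888 -0.03253221383276497 lean 0.42472950426860184 t 21.8
264 188
0.003 0 [268.4 102.9 275.7 267.4 315.1 259.3]
0.003 0.02 [268.8 106.4 275.6 270.7 315.1 258.4]
0.003 0.04 [269.2 109.8 275.5 274.  315.1 257.4]
0.003 0.06 [269.6 113.2 275.3 277.2 315.1 256.4]
```

View pics/m5.png

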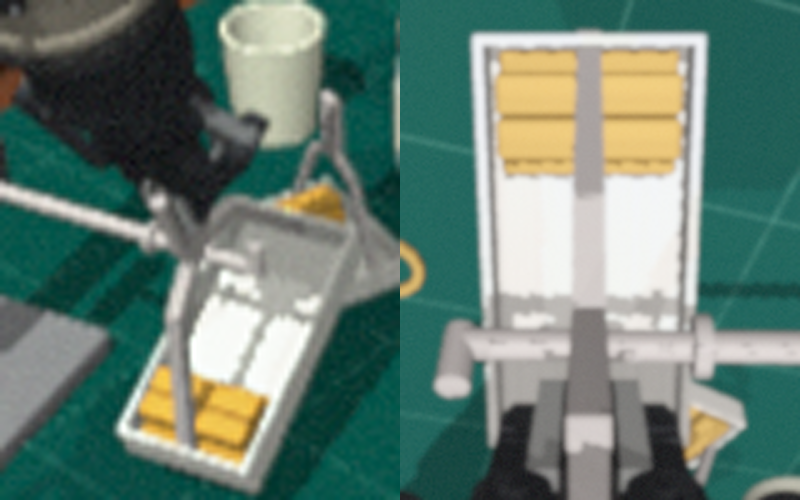

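The side view shows the tray leaning with the brass end low and the bail seated on the bar. In the wrist view the bar is at row ≈229, with the bail between the upturned end and the collar. Residual forces are near zero, so I'll ease the grip and then open gradually.

Call:
drive_tool(increments=[[0,0,0,0,0,0,0],[0,0,0,0,0,0,0],[0,0,0,0,0,0,0],[0,0,0,0,0,0,0]], newtons=50)

```text
time_s: 22.23
ee_pos: [0.5293, 0.1988, 0.2634]
eef_rot: [1.688, 2.21, -0.364]
ft_force: [0.5, -0.4, 0.5]
width: 0.0067
gripper_force: 79.6
```

Call:
drive_tool(increments=[[0,0,0,0,0,0,0],[0,0,0,0,0,0,0],[0,0,0,0,0,0,0],[0,0,0,0,0,0,0]], newtons=20)

```text
time_s: 22.57
ee_pos: [0.5293, 0.1988, 0.2634]
eef_rot: [1.688, 2.21, -0.364]
ft_force: [0.6, -0.2, 0.3]
width: 0.0066
gripper_force: 79.6
```

```bash
python3 - <<'E'
from h import *
avg(16);st()
E
```

```text
p [0.5293 0.1988 0.2634] F hx,hy,z -0.1422737373131664 -0.4505670637549459 -0.4144632065401456 M 0.3596711040429101 0.043473307508192595 -0.016691435952907153 lean 0.42470731457595423 t 23.3667
t 23.3667 p [0.5293 0.1988 0.2634] rot [ 1.6885  2.2101 -0.364 ] F [-0.8136 -0.4997 -0.6716] M [0.351  0.1608 0.0097] w 0.006727457761548473 79.60387229919434 q [-0.192   0.4066 -0.5838  1.8434  0.6274  1.2493 -0.7881]
```

Call:
drive_tool(increments=[[0.0007,0,0.0019,0,0,0,1],[0.0014,0,0.0038,0,0,0,2],[0.002,0,0.0057,0,0,0,3],[0.002,0,0.0057,0,0,0,4],[0.002,0,0.0057,0,0,0,4]], newtons=20)

```text
time_s: 23.78
ee_pos: [0.5294, 0.1988, 0.2619]
eef_rot: [1.688, 2.21, -0.364]
ft_force: [0.3, -1.0, 0.7]
width: 0.0066
gripper_force: 79.7
```

```bash
python3 - <<'E'
from h import *
avg(12);st()
E
```

```text
p [0.5294 0.1987 0.2619] F hx,hy,z -0.06492863727472632 -0.012911676902110338 -0.007097839168495548 M 0.5464682587127515 0.07228378839090162 -0.031776009076461297 lean 0.42467160674476684 t 24.3833
t 24.3833 p [0.5294 0.1987 0.2619] rot [ 1.6885  2.2102 -0.364 ] F [0.5231 0.4129 0.1425] M [ 0.5747  0.1592 -0.0561] w 0.0064533469279988015 79.68759655952454 q [-0.1923  0.4084 -0.5833  1.8447  0.6288  1.247  -0.7898]
```

Residual force is about zero on all axes, so I'll release.

Call:
drive_tool(increments=[[0,0,0,0,0,0,6],[0,0,0,0,0,0,7],[0,0,0,0,0,0,8],[0,0,0,0,0,0,8.5]], newtons=20)

```text
time_s: 24.72
ee_pos: [0.5294, 0.1987, 0.2619]
eef_rot: [1.689, 2.21, -0.364]
ft_force: [-0.3, 0.7, -0.9]
width: 0.0073
gripper_force: 39.7
```

```bash
python3 - <<'E'
from h import *
avg(4);st()
E
```

```text
p [0.5294 0.1987 0.2619] F hx,hy,z -0.1677781931923537 0.3379272178526249 -0.08686931241756238 M 0.5722397452840076 0.037435212020549447 -0.026182492040408574 lean 0.42467277604695597 t 24.9167
t 24.9167 p [0.5294 0.1987 0.2619] rot [ 1.6884  2.2102 -0.364 ] F [-0.618   0.3861  0.5068] M [0.5651 0.1925 0.0022] w 0.007333540572182316 39.66878414154053 q [-0.1923  0.4084 -0.5833  1.8447  0.6288  1.2469 -0.7898]
```

Grip force falls smoothly with the opening, so I can fade it slowly and let friction settle the tray.

Call:
drive_tool(increments=[[0,0,0,0,0,0,8.6],[0,0,0,0,0,0,8.7],[0,0,0,0,0,0,8.8],[0,0,0,0,0,0,8.9],[0,0,0,0,0,0,9.0],[0,0,0,0,0,0,9.0]])

```text
time_s: 25.42
ee_pos: [0.5294, 0.1987, 0.2619]
eef_rot: [1.688, 2.21, -0.364]
ft_force: [-0.2, 0.1, -0.1]
width: 0.0074
gripper_force: 16.8
```

Call:
drive_tool(increments=[[0,0,0,0,0,0,9.05],[0,0,0,0,0,0,9.1],[0,0,0,0,0,0,9.15],[0,0,0,0,0,0,9.2],[0,0,0,0,0,0,9.2]])

```text
time_s: 25.83
ee_pos: [0.5294, 0.1987, 0.2619]
eef_rot: [1.688, 2.21, -0.364]
ft_force: [-0.2, 1.6, 0.8]
width: 0.0079
gripper_force: 7.7
```

```bash
python3 - <<'E'
from h import *
avg(4);st()
E
```

```text
p [0.5294 0.1987 0.2619] F hx,hy,z -0.1338172451431093 0.10409041859769025 -0.24115235296061052 M 0.5354150007265535 0.025883246840696147 -0.0007525067505018959 lean 0.42468018501881816 t 26.0333
t 26.0333 p [0.5294 0.1987 0.2619] rot [ 1.6885  2.2102 -0.364 ] F [-0.0941  0.2312  0.8778] M [0.5025 0.2253 0.0176] w 0.0077162683483250095 7.66269251704216 q [-0.1923  0.4083 -0.5833  1.8447  0.6288  1.247  -0.7898]
```

Call:
drive_tool(increments=[[0,0,0,0,0,0,9.22],[0,0,0,0,0,0,9.24],[0,0,0,0,0,0,9.26],[0,0,0,0,0,0,9.28],[0,0,0,0,0,0,9.29],[0,0,0,0,0,0,9.3],[0,0,0,0,0,0,9.31],[0,0,0,0,0,0,9.32],[0,0,0,0,0,0,9.32],[0,0,0,0,0,0,9.32]])

```text
time_s: 26.87
ee_pos: [0.5294, 0.1987, 0.2619]
eef_rot: [1.688, 2.21, -0.364]
ft_force: [0.4, 0.3, -0.7]
width: 0.0082
gripper_force: 2.1
```

```bash
python3 - <<'E'
from h import *
avg(8);st();np.savez("wrist6.npz",**grab_frame("wrist"))
E
```

```text
p [0.5294 0.1987 0.2619] F hx,hy,z 0.23138906726085945 -0.4353304861593938 -0.2505061372580102 M 0.3884186369245242 -0.04130133315572581 0.018429469723083198 lean 0.42471829892937607 t 27.2667
t 27.2667 p [0.5294 0.1987 0.2619] rot [ 1.6885  2.2101 -0.364 ] F [ 0.381  -0.7929 -0.7863] M [0.3626 0.0534 0.0641] w 0.007802692933868356 2.136392332613468 q [-0.1923  0.4084 -0.5833  1.8447  0.6288  1.247  -0.7899]
```

Call:
drive_tool(increments=[[0,0,0,0,0,0,9.325],[0,0,0,0,0,0,9.33],[0,0,0,0,0,0,9.335],[0,0,0,0,0,0,9.34],[0,0,0,0,0,0,9.345],[0,0,0,0,0,0,9.35],[0,0,0,0,0,0,9.355],[0,0,0,0,0,0,9.36],[0,0,0,0,0,0,9.365],[0,0,0,0,0,0,9.37]])

```text
time_s: 28.15
ee_pos: [0.5294, 0.1987, 0.2619]
eef_rot: [1.689, 2.21, -0.364]
ft_force: [0.5, -0.5, 0.4]
width: 0.0079
gripper_force: 0.4
```

Call:
drive_tool(increments=[[0,0,0,0,0,0,9.375],[0,0,0,0,0,0,9.38],[0,0,0,0,0,0,9.39],[0,0,0,0,0,0,9.4],[0,0,0,0,0,0,9.4],[0,0,0,0,0,0,9.4]])

```text
time_s: 28.65
ee_pos: [0.5293, 0.1987, 0.2619]
eef_rot: [1.688, 2.21, -0.364]
ft_force: [-0.4, -0.6, -0.1]
width: 0.0081
gripper_force: 0.0
```

```bash
python3 - <<'E'
from h import *
f=grab_frame("wrist");st()
# image motion of tray between saved pictures (rim rows) via sub-pixel shift of far-rim and bar regions
def rows(a):
    g=a.astype(float).mean(2); return g
fs=[np.load("wrist5.npz")["frame"],np.load("wrist6.npz")["frame"],f["frame"]]+[grab_frame("wrist")["frame"] for _ in range(8)]
ref=rows(fs[0])
for a in fs:
    g=rows(a); o=[]
    for (r0,r1,c0,c1) in ((95,125,285,345),(216,240,255,300)):
        o.append(cv2.phaseCorrelate(ref[r0:r1,c0:c1].copy(),g[r0:r1,c0:c1].copy())[0])
    print(np.round(np.ravel(o),2))
E
```

```text
t 28.7 p [0.5294 0.1987 0.2619] rot [ 1.6885  2.2102 -0.364 ] F [-0.2366 -0.0868 -1.2083] M [0.4139 0.0767 0.0013] w 0.00816115724227958 0.04671876202337444 q [-0.1923  0.4083 -0.5833  1.8447  0.6288  1.247  -0.7899]
[0.  0.  0.5 0. ]
[ 0.29 -0.43  0.43 -0.1 ]
[ 0.31 -4.62  0.7  -0.49]
[ 0.36 -4.76  0.68 -0.46]
[ 0.05 -4.79  0.69 -0.44]
[ 0.21 -4.8   0.74 -0.44]
[ 0.27 -4.89  0.71 -0.43]
[ 0.34 -4.74  0.74 -0.49]
[ 0.22 -4.64  0.64 -0.5 ]
[ 0.54 -4.74  0.71 -0.47]
[ 0.43 -4.88  0.72 -0.46]
```

The tray crept about 0.03 rad to its own angle during the fade and is now still. I'll open slowly from here.

Call:
drive_tool(increments=[[0,0,0,0,0,0,9.42],[0,0,0,0,0,0,9.45],[0,0,0,0,0,0,9.5],[0,0,0,0,0,0,9.55],[0,0,0,0,0,0,9.6],[0,0,0,0,0,0,9.7],[0,0,0,0,0,0,9.8],[0,0,0,0,0,0,10],[0,0,0,0,0,0,10.3],[0,0,0,0,0,0,10.6]])

```text
time_s: 29.93
ee_pos: [0.5294, 0.1987, 0.2619]
eef_rot: [1.689, 2.21, -0.364]
ft_force: [0.0, 0.2, -0.1]
width: 0.009
gripper_force: 0.0
```

```bash
cat > mon.py <<'E'
from h import *
ref=np.load("wrist5.npz")["frame"].astype(float).mean(2)
st()
for i in range(10):
    g=grab_frame("wrist")["frame"].astype(float).mean(2); o=[]
    for (r0,r1,c0,c1) in ((95,125,285,345),(216,240,255,300)):
        o.append(cv2.phaseCorrelate(ref[r0:r1,c0:c1].copy(),g[r0:r1,c0:c1].copy())[0])
    print(np.round(np.ravel(o),2))
E
python3 mon.py
```

```text
t 29.9333 p [0.5294 0.1987 0.2619] rot [ 1.6885  2.2102 -0.364 ] F [ 0.0195  0.2214 -0.1073] M [ 0.4643  0.0914 -0.0457] w 0.009035269551572153 0.0 q [-0.1923  0.4084 -0.5834  1.8447  0.6288  1.247  -0.7899]
[-0.14 -5.09  0.69 -0.6 ]
[ 0.11 -5.15  0.69 -0.65]
[-0.03 -5.03  0.72 -0.67]
[-0.32 -5.05  0.76 -0.61]
[-0.05 -4.89  0.77 -0.67]
[-0.2  -5.01  0.76 -0.64]
[-0.24 -4.95  0.8  -0.59]
[-0.02 -5.15  0.79 -0.59]
[ 0.09 -4.99  0.74 -0.73]
[ 0.21 -4.97  0.78 -0.75]
```

Call:
drive_tool(increments=[[0,0,0,0,0,0,12],[0,0,0,0,0,0,14],[0,0,0,0,0,0,17],[0,0,0,0,0,0,20],[0,0,0,0,0,0,24],[0,0,0,0,0,0,28],[0,0,0,0,0,0,32],[0,0,0,0,0,0,36],[0,0,0,0,0,0,40],[0,0,0,0,0,0,40]])

```text
time_s: 31.27
ee_pos: [0.5294, 0.1987, 0.2619]
eef_rot: [1.689, 2.21, -0.364]
ft_force: [-0.2, -0.4, -0.1]
width: 0.034
gripper_force: 0.0
```

Call:
drive_tool(increments=[[0,0,-0.01,0,0,0,40],[0,0,-0.03,0,0,0,40],[0,0,-0.06,0,0,0,40],[0,0,-0.1,0,0,0,40],[0,0,-0.15,0,0,0,40],[0,0,-0.21,0,0,0,40],[0,0,-0.28,0,0,0,40],[0,0,-0.36,0,0,0,40],[0,0,-0.42,0,0,0,40],[0,0,-0.45,0,0,0,40]])

```text
time_s: 32.1
ee_pos: [0.5169, 0.2451, 0.3673]
eef_rot: [1.688, 2.211, -0.359]
ft_force: [-0.1, -0.3, -0.0]
width: 0.0339
gripper_force: 0.0
```

```bash
python3 - <<'E'
from h import *
st();ref=None
for i in range(10):
    f=grab_frame("side");g=f["frame"].astype(float).mean(2)[190:290,285:335].copy()
    if ref is None: ref=g
    print(np.round(cv2.phaseCorrelate(ref,g)[0],2),end=" ")
u=proj(f,[.54,.16,.165]);c0,r0=int(u[0])-65,int(u[1])-60
save(f,"pics/end.png",(r0,r0+120,c0,c0+150),5)
print(readout.sense()["time_s"])
E
```

```text
t 32.1 p [0.5169 0.2451 0.3673] rot [ 1.6876  2.2105 -0.3594] F [-0.1281 -0.2792 -0.0403] M [ 0.4504  0.1018 -0.0107] w 0.03389868226101466 0.0 q [-0.2348  0.3321 -0.6222  1.7022  0.5466  1.4438 -0.7345]
[0. 0.] [-0.02  0.  ] [-0.01  0.02] [0.05 0.01] [0.01 0.01] [0.04 0.03] [0.02 0.03] [-0.01  0.06] [0.02 0.01] [0.   0.04] 32.6
```

View pics/end.png

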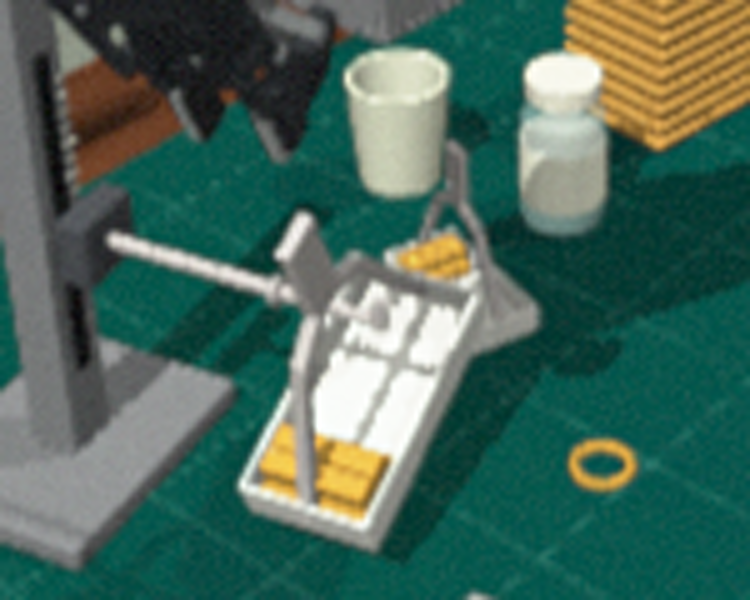

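The tray hangs still on the hook with its eye at (330,290) in the crop. It leans brass-down, clear of the bench, and the gripper is well away.

```bash
python3 -c "
from h import *
print(arm.finish_job())"
```

```text
the job is handed in; nothing more can be done
None
```

I've handed in the job: the tray hangs at rest on the balance hook at its own lean, clear of the bench, with the gripper clear of everything, at about 33 s of the 72 s allowed.

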